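# Grease the polishing spindle bearing with a push gun

## Task

Grease the polishing spindle: lift the steel push-type grease gun out of its holder, set its coupler squarely on the bare, tilted brass nipple and press until it snaps on, then keep pushing so that the gun's body slides down against its spring through its stroke, without forcing it. Finish while still holding the gun pushed in there: do not let go. Leave the red-capped nipple alone and do not disturb the other things on the bench.

Things in the scene. Friction and masses are not known exactly. Their poses are not given: they have to be found in the camera images.
- grease_gun: Push-type grease gun upright in the holder, coupler down, round, about 0.46 kg. Origin: centre of the barrel's lower end; z runs along the gun from coupler to handle. Steel barrel 36 mm diameter, z = 0 to 75 mm; above it the black handle to grip, 27 mm diameter, z = 75 to 118 mm; fingertips may bear on the 4.5 mm step between. Below the barrel an 11 mm pump tube and the coupler, nose 62 mm down at rest
- coupler (a joint): how far the barrel is pushed down over the pump tube, m: 0 at rest (nose 62 mm below the barrel's end), 0.018 at the hard stop. The spring inside needs about 12.5 N to start moving and 19 N at the stop
- coupler_nose (a point): centre of the coupler's open nose, which goes on the nipple; z runs up the gun's axis to the handle. Steel, 17 mm diameter, 28 mm long, mouth flared to 14 mm, bore 10.4 mm. Four sprung jaws 5 mm inside ride over the nipple's ball and snap shut behind it, at about 6 N, before the gun's own spring gives. Snapped home, the ball's centre lies about 8.8 mm inside the nose
- nipple_ball (a point): centre of the ball end (8 mm diameter) of the bare brass grease nipple; z is the nipple's axis, pointing out of it, 30 degrees from vertical. The neck behind the ball is 4 mm thick and 17 mm long, from a 13 mm hexagon on top of the bearing. The coupler goes on along this axis, its z along this z
- nipple: the whole bare elbow nipple, fixed. Origin: centre of its hexagon's foot on the bearing's top boss; z up; its tip leans to its own -x side
- bearing_bare: blue cast plummer block whose nipple is bare, 140 (x) x 38 (y) x 73 mm (z), fixed on the spindle base. Origin: centre of its foot; the shaft runs along its y, 36.5 mm up
- capped_nipple: the elbow nipple of the other bearing, covered by a red plastic dust cap; leave alone. Origin: centre of its foot; about 30 mm tall
- spindle: the polishing spindle, fixed: green base 170 (x) x 300 (y) x 35 mm (z), a steel shaft along its y with a pulley in the middle, a 120 mm cream felt wheel 187 mm to -y of its origin and a bare taper to +y (to 250 mm). Origin: centre of the underside. Bearings stand 85 mm to either side
- holder: dark wooden cup on a round steel foot (96 mm diameter), fixed, 97 mm tall, 54 mm diameter: the gun's barrel stands 22 mm deep in it (bore 1 mm larger all round), its lower end 75 mm above the bench. Origin: centre of the underside
- sax_neck: loose brass saxophone neck lying on the bench, about 155 x 180 x 28 mm; leave alone. Origin: near its middle, on the bench
- polish_bar: loose reddish-brown polishing bar in a cardboard sleeve, 120 x 45 x 34 mm; leave alone. Origin: centre of the underside
- mallet: loose rawhide mallet, head 38 mm diameter by 75 mm, handle 220 mm to its -x; leave alone. Origin: under the middle of the head
- grease_tin: loose yellow tin, 64 mm diameter, 60 mm tall; leave alone. Origin: centre of the underside

How it is judged:
By the outcome, as a careful person would: the job done as asked, in the order asked, and still so for the second after the job is handed in, while the arm keeps its last pose, push and grip.
It also fails if it takes over 48 s, if anything falls off the work surface, if the arm or the gripper's body presses on something with over 40 N, if the wrist force passes 120 N, or if a joint passes its speed limit or range.

## Robot

A 6-joint arm with a two-finger parallel gripper is mounted at the origin on the work surface. World frame = base frame: x ahead of the robot, y to its left, z up, the work surface at z = 0. Lengths are in m, angles in degrees, forces in N, time in s.
With the tool pointing down it reaches from about 0.3 to 0.775 m from the base axis. Payload 14.6 kg.
Tool frame: the origin (TCP) lies on the centre line of the jaws, within the pads' length; the fingertips stand 17 mm ahead of it and the grasp point (between the pads) lies 2 mm behind it (manip.tcp_to_tips is the distance from the TCP to the fingertips, in m); z points along the fingers, y is the line along which they close (so a half turn about z gives the same grasp; the last joint's range is limited). The gripper opens to 94 mm and grips with 3 to 60 N. Pads are 16 mm wide; open, the fingers measure 119 mm over their backs; the gripper's body (75 mm by 177 mm) begins 78 mm behind the grasp point.
Start: joints at [69.637, 17.183, 87.147, -0, 75.671, -3.816], TCP at [0.157, 0.527, 0.222] pointing down, gripper open.
Joint ranges: [-173.82, 173.82], [-45.26, 126.66], [13.44, 144.39], [-59.66, 239.66], [0, 175.72], [-146.38, 146.38]. Speed limits (degrees/s): [127.2, 127.2, 147.25, 180, 180, 180].

## Interface

Orientations are given as [roll, pitch, yaw] about the fixed x, y, z axes, in that order (R = Rz(yaw) Ry(pitch) Rx(roll)).
In Python, from cell import manip gives the robot as it stands.
- The arm moves only by the tool arm_command, never from a script. Its argument "deltas" is a list that holds one entry, the list of rows, each a list of 7 numbers: the shift along the tool's x, y, z in mm, then the turn, a rotation vector about the tool's x, y, z in degrees, then the opening, from -1 (shut) to 1 (fully open). In form: [[[tx, ty, tz, ax, ay, az, hand], ...]]. A call has 1 to 12 rows; each row shifts and turns the commanded pose from where the row before left it, along the tool's axes as they then stand; what a row does not reach is not made up. A row lasts 1/8 s, in which the tool goes at most 62.5 mm and 10.7 degrees, less where a joint would pass 70% of its speed; a pose out of reach is approached as far as the arm can. A call with a gripper value outside its range is refused whole. The fingers move at their own pace and stop on an object; "force" is the grip in N (left out, the last holds). Time passes only in rows, so rows that do not move let the fingers close. It gives the time, the measured TCP pose, the force, the opening and the grip force at its end, in the units of the state.
- manip.state(): the state, without advancing time (a new reading comes with each control period).
- manip.snapshot(name): name is "scene" or "top" or "wrist"; returns a dict with "image" (480x640x3 uint8, blue, green, red), "z_map" (480x640 float32, m along the optical axis (not along the pixel's ray), 0 where there is no reading), "fovy" (degrees; the focal length in pixels is half the picture's height over the tangent of half this angle, whatever the lens; pixels are square), "cx", "cy" (the principal point, pixels), "world_to_cam" (4x4, takes a point from world to camera coordinates). Camera axes: x right, y down, z forward; pixel columns grow to the right and rows downward; lengths in m; the calibration is good to about 2 mm. A picture is of the moment at which its call begins.
- manip.close_job(): hands the job in; it is judged then, once.
Trained networks look in a picture, given as the dict that the camera call returned (one of the last four; its "shot" number tells which), for a name from the list of things; names that differ only in an ending like _2 or _b are one class to them, and where a whole thing is asked for, a point or a joint stands for the part that bears it (a point fixed in the world has none). Each returns a list of dicts, best first, with "confidence" (0 to 1); they miss things now and then, are a little off and sometimes report something else, mostly with a low value. They report only what shows in the picture. A call takes as long as a camera call.
- manip.regions_of(target, picture): "mask" (480x640 bool, what is visible of it).
- manip.landmark_of(target, picture): "point" ([x, y, z] in m, in world coordinates, good to about 4 mm: a listed point, or the origin of a listed thing).
The state is a dict: "time_s": time; "joint_positions": joint angles; "qvel": joint speeds; "joint_torque": joint torques, N m; "ee_pos": TCP position; "orientation": TCP orientation; "force": force on the tool from outside, world axes, zero at the start; "torque": the same for the moment, N m; "grip_width": opening from 0.0 (shut) to 1.0 (fully open); "gripper_force": force on a finger pad.
Only numpy, scipy, OpenCV 4.12 (cv2) and the standard library are available. Lean on these libraries where they do the work, as an engineer would, in place of code of your own. Each camera call takes 0.05 s, during which the arm holds its last target. There are 200 camera calls.

## Working session

There is one attempt and no reset: what is moved stays moved. The work goes in short steps, Python scripts to look and compute and a tool call to move; the robot and the scene stay as the last step left them, time stands still between calls to the robot, and variables do not carry over. Pictures are saved under pics/ and viewed, at most 10 in all, crops included, and the job is handed in when it is done.

Besides the shell and the picture viewer there is one more tool, called after "Request:" by a JSON object that holds its "fn" and its "kwargs", one argument or row to a line. arm_command: Moves the arm, as the interface text tells. Its arguments: {"type":"object","properties":{"deltas":{"type":"array","items":{"type":"array","items":{"type":"array","items":{"type":"number"}}}},"force":{"type":"number"}},"required":["deltas"]}

```bash
ls; mkdir -p pics
cat > h.py <<'E'
import numpy as np, cv2
from cell import manip
from scipy.spatial.transform import Rotation as R
def f(s): return 240/np.tan(np.radians(s["fovy"]/2))
def cloud(s,m=None):
    z=s["z_map"]; m=(z>0) if m is None else m&(z>0)
    v,u=np.nonzero(m); d=z[v,u]
    p=np.c_[(u-s["cx"])/f(s)*d,(v-s["cy"])/f(s)*d,d,np.ones(len(d))]
    return (np.linalg.inv(s["world_to_cam"])@p.T).T[:,:3]
def pix(s,P):
    c=s["world_to_cam"]@np.r_[P,1]; return c[:2]/c[2]*f(s)+[s["cx"],s["cy"]]
def pose():
    st=manip.state(); return np.array(st["ee_pos"]),R.from_euler("xyz",st["orientation"],degrees=True)
def delta(P,Rt):
    p,r=pose(); return np.round(r.inv().apply(P-p)*1000,1),np.round((r.inv()*Rt).as_rotvec(degrees=True),2)
E
python3 - <<'E'
from h import *
print(manip.state())
ims=[]
for n in ("scene","top"):
    s=manip.snapshot(n); ims.append(s["image"])
    for t in ("grease_gun","coupler_nose","nipple_ball","nipple","bearing_bare","capped_nipple","spindle","holder","sax_neck","polish_bar","mallet","grease_tin"):
        print(n,t,[(np.round(r["point"],3).tolist(),round(r["confidence"],2)) for r in manip.landmark_of(t,s)[:2]])
    cv2.imwrite(f"pics/{n}.png",s["image"])
E
```

```text
pics
{'time_s': 0.0, 'joint_positions': array([ 6.96370107e+01,  1.72139770e+01,  8.71799456e+01, -2.81871264e-04,
        7.56720224e+01, -3.81411594e+00]), 'qvel': array([-0.06942741, -0.07923191, -0.00718422,  0.07134544, -0.06517508,
        0.0228288 ]), 'joint_torque': array([-4.76944206e-04, -5.31806731e+01, -3.52735698e+01,  7.07880151e-02,
        2.44071818e-02, -8.89574630e-05]), 'ee_pos': array([0.1565591 , 0.52698757, 0.22190476]), 'orientation': array([-1.79934183e+02, -4.11421857e-03,  1.63451194e+02]), 'force': array([-0.0128989 ,  0.12802663, -0.14239718]), 'torque': array([-0.00716415,  0.00348582,  0.02107728]), 'gripper_force': 0.0, 'grip_width': 0.9997043123937859}
scene grease_gun [([0.466, 0.322, 0.077], 0.82)]
scene coupler_nose []
scene nipple_ball [([0.566, -0.029, 0.128], 0.63), ([0.467, 0.32, 0.001], 0.32)]
scene nipple [([0.568, -0.028, 0.109], 0.59), ([0.367, -0.247, 0.002], 0.52)]
scene bearing_bare [([0.57, -0.026, 0.035], 0.77)]
scene capped_nipple [([0.597, -0.196, 0.104], 0.66), ([0.447, 0.473, -0.0], 0.62)]
scene spindle [([0.583, -0.108, 0.002], 0
[... 226 characters left out ...]
0.001], 0.61)]
top grease_gun [([0.462, 0.324, 0.076], 0.83)]
top coupler_nose []
top nipple_ball [([0.562, -0.028, 0.131], 0.57)]
top nipple [([0.568, -0.024, 0.108], 0.54)]
top bearing_bare [([0.594, -0.198, 0.11], 0.66), ([0.567, -0.026, 0.034], 0.58)]
top capped_nipple [([0.593, -0.199, 0.11], 0.53), ([0.397, 0.072, 0.001], 0.53)]
top spindle [([0.578, -0.114, 0.0], 0.89), ([0.563, -0.025, 0.129], 0.49)]
top holder [([0.468, 0.32, -0.002], 0.96)]
top sax_neck [([0.371, -0.247, -0.001], 0.88), ([0.597, -0.199, 0.108], 0.15)]
top polish_bar [([0.399, 0.071, 0.0], 0.72)]
top mallet [([0.703, 0.275, 0.002], 0.94), ([0.564, -0.022, 0.13], 0.17)]
top grease_tin [([0.447, 0.474, -0.004], 0.85)]
```

View pics/scene.png

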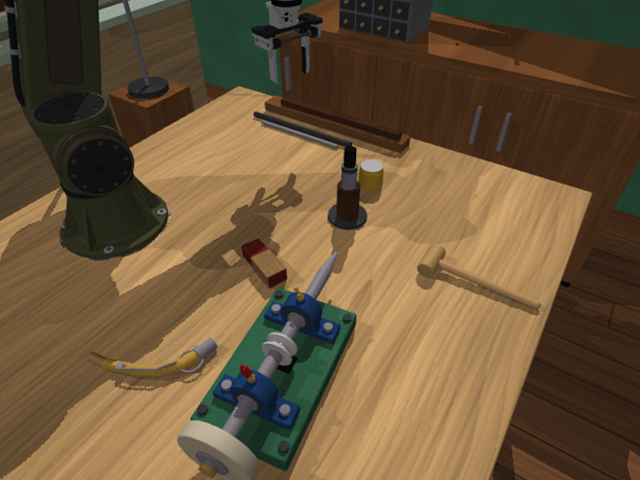

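View pics/top.png

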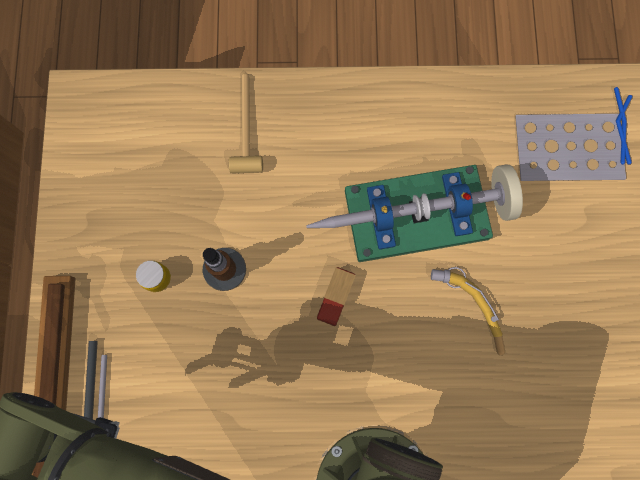

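Run:
```python
from h import *
s=manip.snapshot("wrist"); p,r=pose()
T=np.linalg.inv(s["world_to_cam"]); print(s["fovy"],s["cx"],s["cy"]); print(r.inv().apply(T[:3,3]-p)); print((r.inv()*R.from_matrix(T[:3,:3])).as_matrix().round(3))
print(r.as_matrix().round(3))
s=manip.snapshot("scene")
for n in ("nipple_ball","nipple"):
    for m in manip.regions_of(n,s)[:2]:
        v,u=np.nonzero(m["mask"]); print(n,m["confidence"],len(u),u.mean(),v.mean())
im=s["image"][270:350,250:350]; cv2.imwrite("pics/crop1.png",cv2.resize(im,(800,600)[0:1]*1+(600,),interpolation=cv2.INTER_CUBIC) if 0 else cv2.resize(im,(750,600),interpolation=cv2.INTER_CUBIC))
```

```text
62.13538241922508 329.7082310275442 230.90649590775882
[ 0.07215109  0.00073225 -0.1620076 ]
[[ 0.    -0.969 -0.247]
 [ 1.    -0.     0.001]
 [-0.001 -0.247  0.969]]
[[-0.959  0.285  0.   ]
 [ 0.285  0.959  0.   ]
 [-0.     0.    -1.   ]]
nipple_ball 0.48 2 299.0 294.5
nipple 0.65 65 298.2307692307692 294.55384615384617
```

View pics/crop1.png

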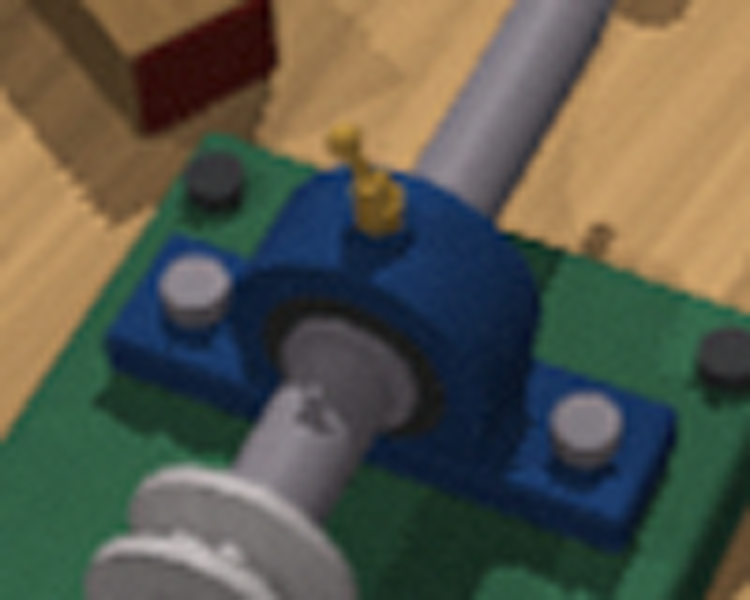

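Request:
{"fn": "arm_command", "kwargs": {
  "deltas": [
    [[-46,-34.7,0,0,0,0,1],[-46,-34.7,0,0,0,0,1],[-46,-34.7,0,0,0,0,1],[-46,-34.7,0,0,0,0,1],[-46,-34.7,0,0,0,0,1],[-46,-34.7,0,0,0,0,1],[-46,-34.7,0,0,0,0,1],[-46,-34.7,0,0,0,0,1],[-46,-34.7,0,0,0,0,1],[-46,-34.7,0,0,0,0,1],[-46,-34.7,0,0,0,0,1],[-46,-34.7,0,0,0,0,1]]
  ]
}}

```text
time_s: 3.0
ee_pos: [0.5681, -0.0309, 0.2225]
orientation: [180.0, 0.0, 163.4]
force: [0.2, 0.4, 1.0]
grip_width: 0.997
gripper_force: 0.0
```

Request:
{"fn": "arm_command", "kwargs": {
  "deltas": [
    [[0,0,0,0,0,-10,1],[0,0,0,0,0,-10,1],[0,0,0,0,0,0,1],[0,0,0,0,0,0,1]]
  ]
}}

```text
time_s: 3.5
ee_pos: [0.5672, -0.029, 0.2225]
orientation: [-180.0, 0.0, -176.8]
force: [0.7, -0.2, 0.4]
grip_width: 0.997
gripper_force: 0.0
```

Run:
```python
from h import *
print(pose()[0],manip.state()["orientation"])
s=manip.snapshot("wrist")
np.savez("w1.npz",**s)
for t in ("nipple_ball","nipple"):
    print(t,[(np.round(r["point"],4).tolist(),round(r["confidence"],2)) for r in manip.landmark_of(t,s)[:2]])
u,v=pix(s,[0.565,-0.028,0.128]); print(u,v)
u=int(np.clip(u,100,540));v=int(np.clip(v,75,405)); print(u-100,v-75)
cv2.imwrite("pics/w1.png",cv2.resize(s["image"][v-75:v+75,u-100:u+100],(800,600),interpolation=cv2.INTER_CUBIC))
```

```text
[ 0.56715673 -0.02902587  0.22249946] [-1.79998562e+02  2.69059576e-03 -1.76762849e+02]
nipple_ball [([0.5617, -0.0247, 0.1288], 0.47)]
nipple [([0.5746, -0.0245, 0.1083], 0.76)]
329.80502034123487 237.12324254289118
229 162
```

View pics/w1.png

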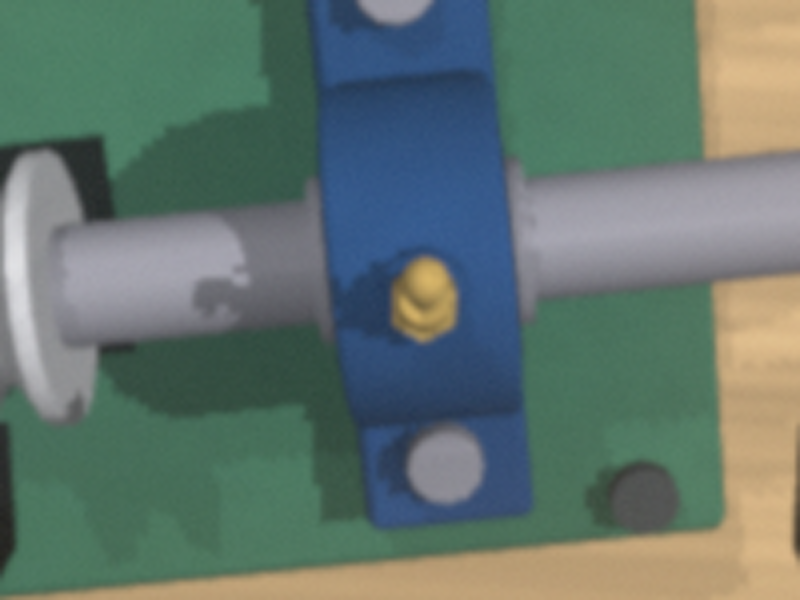

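Run:
```python
from h import *
s=dict(np.load("w1.npz")); T=np.linalg.inv(s["world_to_cam"])
def ray(u,v,z):
    d=T[:3,:3]@np.array([(u-s["cx"])/f(s),(v-s["cy"])/f(s),1]); return T[:3,3]+d*(z-T[2,3])/d[2]
hsv=cv2.cvtColor(s["image"],cv2.COLOR_BGR2HSV)
m=cv2.inRange(hsv,(12,90,60),(35,255,255))>0
w=np.zeros_like(m); w[215:260,315:355]=1; m&=w
P=cloud(s,m); print(len(P)); 
for z0 in np.arange(.104,.14,.004):
    q=P[(P[:,2]>=z0)&(P[:,2]<z0+.004)]
    if len(q): print(round(z0,3),len(q),q.mean(0).round(4),q[:,1].min().round(4),q[:,1].max().round(4))
for y in range(215,260,2):
    uu=np.nonzero(m[y])[0]
    if len(uu): print(y,uu.min(),uu.max(),uu.mean(),s["z_map"][y,int(uu.mean())].round(4))
print(ray(335.75,232.5,.129),ray(335,241,.115))
# shaft/bearing yaw: blue pts footprint
b=(cv2.inRange(hsv,(100,120,40),(125,255,255))>0); Q=cloud(s,b)
Q=Q[(Q[:,2]>.03)&(Q[:,2]<.12)]
print(cv2.minAreaRect((Q[:,:2]*1000).astype(np.float32)))
```

```text
223
0.108 1 [ 0.5652 -0.02    0.1117] -0.02 -0.02
0.112 34 [ 0.5709 -0.0238  0.1146] -0.0292 -0.0193
0.116 47 [ 0.5692 -0.0247  0.1187] -0.0291 -0.0205
0.12 41 [ 0.5687 -0.0248  0.1209] -0.0284 -0.0208
0.128 34 [ 0.56   -0.0249  0.1313] -0.0288 -0.0214
0.132 66 [ 0.5603 -0.0251  0.133 ] -0.0282 -0.0216
227 333 337 335.0 0.26
229 331 339 335.0 0.2608
231 330 340 335.0 0.2585
233 328 341 334.5 0.2594
235 328 341 334.5 0.2604
237 328 341 334.5 0.2621
239 328 341 334.5 0.2743
241 328 341 334.5 0.2742
243 329 340 334.5 0.2745
245 333 336 334.5 0.2805
[ 0.56133645 -0.0242624   0.129     ] [ 0.57114205 -0.02398533  0.115     ]
((585.869384765625, -107.58539581298828), (144.63844299316406, 206.99148559570312), 9.307851791381836)
```

Request:
{"fn": "arm_command", "kwargs": {
  "deltas": [
    [[10.1,44.5,-5,0,0,0,1],[10.1,44.5,-5,0,0,0,1],[10.1,44.5,-5,0,0,0,1],[10.1,44.5,-5,0,0,0,1],[10.1,44.5,-5,0,0,0,1],[10.1,44.5,-5,0,0,0,1],[10.1,44.5,-5,0,0,0,1],[10.1,44.5,-5,0,0,0,1],[0,0,0,0,0,0,1],[0,0,0,0,0,0,1]]
  ]
}}

```text
time_s: 4.9
ee_pos: [0.4651, 0.321, 0.2623]
orientation: [-180.0, -0.0, -176.6]
force: [0.4, -0.3, -0.0]
grip_width: 0.997
gripper_force: 0.0
```

Run:
```python
from h import *
s=manip.snapshot("wrist"); p,r=pose(); print(p)
print([(np.round(x["point"],4).tolist(),round(x["confidence"],2)) for x in manip.landmark_of("grease_gun",s)[:2]])
rs=manip.regions_of("grease_gun",s)
P=cloud(s,rs[0]["mask"])
for a,b in ((.186,.2),(.16,.186),(.145,.156),(.1,.145)):
    q=P[(P[:,2]>a)&(P[:,2]<b)]
    if len(q): 
        c,rad=cv2.minEnclosingCircle((q[:,:2]*1000).astype(np.float32)); print(a,len(q),q.mean(0).round(4),np.round(c,1),rad,q[:,2].max())
cv2.imwrite("pics/w2.png",s["image"])
```

```text
[0.46530961 0.32062967 0.26232266]
[([0.4661, 0.3199, 0.0753], 0.9)]
0.186 1441 [0.4619 0.3218 0.1924] [462.9 321.8] 13.452045440673828 0.19485936994313868
0.16 378 [0.4523 0.3212 0.1747] [461.4 321.7] 13.484891891479492 0.18593604700457989
0.145 625 [0.454  0.3212 0.1496] [462.5 321.8] 18.13600730895996 0.15599272385307966
0.1 357 [0.4482 0.3209 0.1225] [457.2 321.2] 16.77948760986328 0.1446575971818933
```

View pics/w2.png

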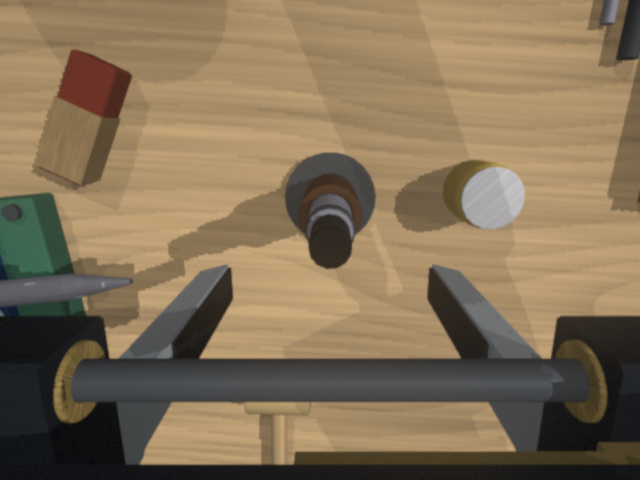

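Request:
{"fn": "arm_command", "kwargs": {
  "deltas": [
    [[2.3,1.3,0,0,0,0,1],[0,0,31,0,0,0,1],[0,0,31,0,0,0,1],[0,0,20,0,0,0,1],[0,0,11.5,0,0,0,1],[0,0,0,0,0,0,1],[0,0,0,0,0,0,1]]
  ],
  "force": 30
}}

```text
time_s: 5.92
ee_pos: [0.463, 0.3226, 0.1699]
orientation: [180.0, 0.1, -176.6]
force: [0.6, 0.2, 0.4]
grip_width: 1.003
gripper_force: 0.0
```

Request:
{"fn": "arm_command", "kwargs": {
  "deltas": [
    [[0,0,0,0,0,0,-1],[0,0,0,0,0,0,-1],[0,0,0,0,0,0,-1],[0,0,0,0,0,0,-1],[0,0,0,0,0,0,-1],[0,0,0,0,0,0,-1]]
  ],
  "force": 40
}}

```text
time_s: 6.68
ee_pos: [0.4627, 0.3225, 0.1689]
orientation: [-180.0, -0.0, -176.5]
force: [-0.1, 0.4, -0.1]
grip_width: 0.397
gripper_force: 0.0
```

Request:
{"fn": "arm_command", "kwargs": {
  "deltas": [
    [[0,0,0,0,0,0,-1],[0,0,0,0,0,0,-1],[0,0,0,0,0,0,-1],[0,0,0,0,0,0,-1],[0,0,0,0,0,0,-1]]
  ],
  "force": 50
}}

```text
time_s: 7.3
ee_pos: [0.4627, 0.3224, 0.1689]
orientation: [-180.0, -0.0, -176.5]
force: [0.1, -1.4, -0.1]
grip_width: 0.281
gripper_force: 50.0
```

Request:
{"fn": "arm_command", "kwargs": {
  "deltas": [
    [[0,0,-6,0,0,0,-1],[0,0,-12,0,0,0,-1],[0,0,-18,0,0,0,-1],[0,0,-24,0,0,0,-1],[0,0,-30,0,0,0,-1],[0,0,-30,0,0,0,-1],[0,0,-30,0,0,0,-1],[0,0,-30,0,0,0,-1],[0,0,0,0,0,0,-1],[0,0,0,0,0,0,-1]]
  ]
}}

```text
time_s: 8.55
ee_pos: [0.4625, 0.3224, 0.3477]
orientation: [-180.0, -0.1, -176.5]
force: [0.5, -0.3, -4.4]
grip_width: 0.286
gripper_force: 50.0
```

Run:
```python
from h import *
s=manip.snapshot("wrist"); p,r=pose(); print(p,r.as_matrix().round(3).tolist())
for t in ("coupler_nose","grease_gun"):
    print(t,[(np.round(x["point"],4).tolist(),r.inv().apply(x["point"]-p).round(4),round(x["confidence"],2)) for x in manip.landmark_of(t,s)[:2]])
P=r.inv().apply(cloud(s,manip.regions_of("grease_gun",s)[0]["mask"])-p)
for z in np.arange(-.03,.17,.015):
    q=P[(P[:,2]>z)&(P[:,2]<z+.015)]
    if len(q)>5: print(z.round(3),len(q),q.max(0).round(4),q.mean(0).round(4),(q[:,1].min()+q[:,1].max())/2)
cv2.imwrite("pics/w3.png",s["image"])
```

```text
[0.46243557 0.32234836 0.34744415] [[-0.998, -0.06, -0.002], [-0.06, 0.998, -0.001], [0.002, -0.001, -1.0]]
coupler_nose [([0.4676, 0.3208, 0.1951], array([-0.0054, -0.0017,  0.1523]), 0.38)]
grease_gun [([0.4664, 0.3198, 0.257], array([-0.004 , -0.0027,  0.0904]), 0.61)]
-0.03 3938 [ 0.0134  0.0142 -0.015 ] [ 0.0018  0.001  -0.0232] 0.0010120607857796518
-0.015 734 [ 0.0135  0.0142 -0.    ] [ 0.0106  0.001  -0.0077] 0.0009870448260319454
0.0 593 [0.0135 0.0143 0.015 ] [0.0105 0.001  0.0069] 0.0009894908146016361
0.015 1137 [0.018  0.0173 0.03  ] [0.0128 0.0009 0.0203] 0.001004528426040232
0.03 425 [0.0177 0.0174 0.045 ] [0.0143 0.0008 0.0375] 0.000620937898648595
0.045 365 [0.0176 0.0173 0.0599] [0.0142 0.0005 0.0522] 0.00044981046507304966
0.06 296 [0.0175 0.0172 0.0749] [0.0141 0.0006 0.0671] 0.00020083772111588634
0.075 301 [0.0177 0.018  0.0899] [0.0139 0.0007 0.0824] 0.0005788331716207028
0.09 9 [0.0173 0.0171 0.0913] [0.0153 0.0034 0.0907] 0.006271086502742407
0.135 44 [0.0081 0.0062 0.1497] [0.0069 0.0002 0.1438] -0.00019890903722163174
0.15 12 [0.0075 0.0071 0.1548] [0.0062 0.0032 0.1516] 0.0018726509496036462
```

View pics/w3.png

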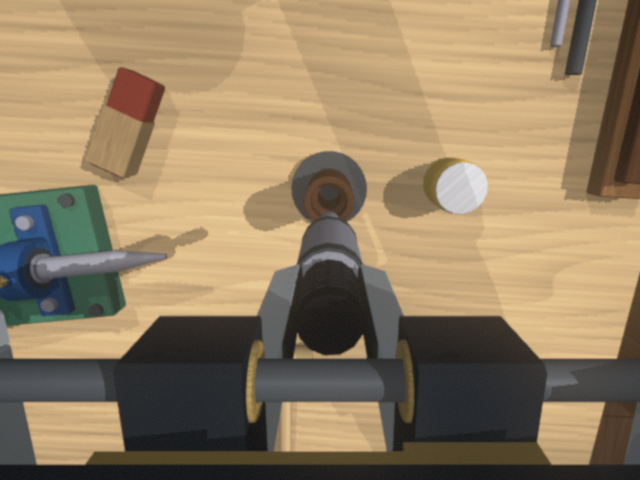

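```bash
cat >> h.py <<'E'
def goalR(az,tilt=30):
    a,t=np.radians([az,tilt]); n=np.array([np.sin(t)*np.cos(a),np.sin(t)*np.sin(a),np.cos(t)])
    x=np.array([np.cos(t)*np.cos(a),np.cos(t)*np.sin(a),-np.sin(t)]); z=-n
    return R.from_matrix(np.c_[x,np.cross(z,x),z]),n
E
python3 - <<'E'
from h import *
Rg,n=goalR(187); B=np.array([.5605,-.025,.1295])
P=B+n*(.08+.1545); print(P,*delta(P,Rg))
E
```

```text
[ 0.44412396 -0.03928918  0.33258296] [  40.2 -359.9   15.7] [ -0.97 -30.07  -3.46]
```

Request:
{"fn": "arm_command", "kwargs": {
  "deltas": [
    [[4.5,-40,1.7,0,0,0,-1],[4.5,-40,1.7,0,0,0,-1],[4.5,-40,1.7,0,0,0,-1],[4.5,-40,1.7,0,0,0,-1],[4.5,-40,1.7,0,0,0,-1],[4.5,-40,1.7,0,0,0,-1],[4.5,-40,1.7,0,0,0,-1],[4.5,-40,1.7,0,0,0,-1],[4.5,-40,1.7,0,0,0,-1],[0,0,0,0,0,0,-1]]
  ]
}}

```text
time_s: 10.0
ee_pos: [0.4436, -0.0412, 0.3332]
orientation: [-180.0, -0.0, -176.7]
force: [-0.6, 0.6, -4.9]
grip_width: 0.28
gripper_force: 50.0
```

Request:
{"fn": "arm_command", "kwargs": {
  "deltas": [
    [[0,0,0,-0.2,-6,-0.7,-1],[0,0,0,-0.2,-6,-0.7,-1],[0,0,0,-0.2,-6,-0.7,-1],[0,0,0,-0.2,-6,-0.7,-1],[0,0,0,-0.2,-6,-0.7,-1],[0,0,0,0,0,0,-1],[0,0,0,0,0,0,-1]]
  ]
}}

```text
time_s: 10.88
ee_pos: [0.444, -0.039, 0.3338]
orientation: [179.9, 29.9, -173.0]
force: [-0.6, -0.2, -4.2]
grip_width: 0.284
gripper_force: 50.0
```

Run:
```python
from h import *
Rg,n=goalR(187); B=np.array([.5605,-.025,.1295])
print(delta(B+n*.2345,Rg),manip.state()["joint_positions"].round(0))
s=manip.snapshot("wrist"); p,r=pose(); np.savez("w4.npz",**s)
for t in ("coupler_nose","nipple_ball","nipple"):
    print(t,[(np.round(x["point"],4).tolist(),r.inv().apply(x["point"]-p).round(4),round(x["confidence"],2)) for x in manip.landmark_of(t,s)[:2]])
u,v=pix(s,B).astype(int); print(u-100,v-75)
cv2.imwrite("pics/w4.png",cv2.resize(s["image"][v-75:v+75,u-100:u+100],(800,600),interpolation=cv2.INTER_CUBIC))
```

```text
(array([ 0.5, -0.3,  1. ]), array([ 0.1 , -0.11,  0.02])) [ -16.  -17.  111.   13.   59. -118.]
coupler_nose [([0.5236, -0.0304, 0.2016], array([-0.0034, -0.0014,  0.1543]), 0.38)]
nipple_ball [([0.5616, -0.0276, 0.1263], array([ 0.0012, -0.0034,  0.2386]), 0.39)]
nipple [([0.5721, -0.0244, 0.1121], array([-0.0011, -0.0015,  0.2563]), 0.56)]
227 127
```

View pics/w4.png

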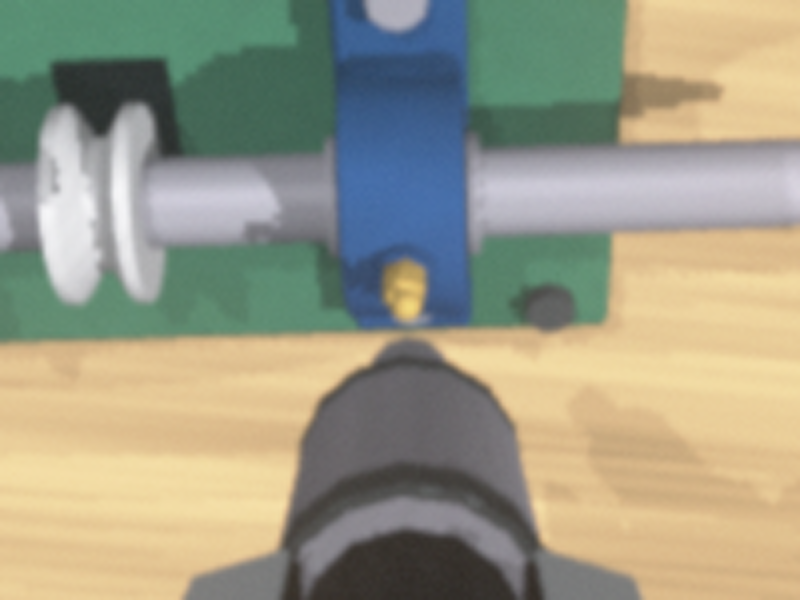

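Run:
```python
from h import *
s=dict(np.load("w4.npz")); p,r=pose()
hsv=cv2.cvtColor(s["image"],cv2.COLOR_BGR2HSV)
m=cv2.inRange(hsv,(12,110,60),(35,255,255))>0
w=np.zeros_like(m); w[185:209,318:338]=1; m&=w
for y in range(185,209):
    uu=np.nonzero(m[y])[0]
    if len(uu): print(y,uu.min(),uu.max(),uu.mean(),s["z_map"][y,int(uu.mean())].round(4))
P=cloud(s,m); L=r.inv().apply(P-p)
for a,b in ((.108,.114),(.114,.118),(.118,.122),(.122,.128),(.128,.14)):
    k=(P[:,2]>a)&(P[:,2]<b); print(a,k.sum(),P[k].mean(0).round(4),L[k].mean(0).round(4),L[k].min(0).round(4),L[k].max(0).round(4))
```

```text
193 327 328 327.5 0.4173
194 325 330 327.5 0.4173
195 324 331 327.5 0.4158
196 324 331 327.5 0.415
197 324 332 328.0 0.4151
198 324 332 328.0 0.4137
199 324 332 328.0 0.4012
200 324 331 327.5 0.4017
201 324 331 327.5 0.399
202 325 331 328.0 0.3994
203 325 331 328.0 0.3995
204 326 331 328.5 0.4015
205 327 330 328.5 0.4006
0.108 17 [ 0.5642 -0.0252  0.1125] [ 0.0056 -0.0013  0.2518] [ 0.0031 -0.0047  0.2506] [0.0074 0.0026 0.2537]
0.114 24 [ 0.5646 -0.024   0.116 ] [ 3.500e-03 -1.000e-04  2.491e-01] [ 0.0011 -0.0047  0.2475] [0.0056 0.0037 0.2515]
0.118 9 [ 0.5652 -0.0257  0.1185] [ 0.0019 -0.0019  0.2471] [-0.0005 -0.0047  0.2456] [0.0042 0.0026 0.2481]
0.122 1 [ 0.5585 -0.0272  0.1269] [ 0.0036 -0.0025  0.2364] [ 0.0036 -0.0025  0.2364] [ 0.0036 -0.0025  0.2364]
0.128 40 [ 0.5584 -0.0251  0.1315] [ 0.0012 -0.0004  0.2325] [-0.002  -0.0035  0.2305] [0.004  0.0026 0.2349]
```

Run:
```python
from h import *
p,r=pose(); B=p+r.apply([.001,-.0004,.236]); np.save("B.npy",B); print(B)
Rg,n=goalR(185); N=np.array([-.0006,.0004,.1545])
print(delta(B+n*.012-Rg.apply(N),Rg))
```

```text
[ 0.56027594 -0.02486291  0.1285428 ]
(array([ 1.7,  2.4, 69.5]), array([ 1.1 , -0.06,  1.76]))
```

Request:
{"fn": "arm_command", "kwargs": {
  "deltas": [
    [[1.7,2.4,10,0,0,0,-1],[0,0,15,0,0,0,-1],[0,0,15,1.1,0,1.8,-1],[0,0,0,0,0,0,-1],[0,0,0,0,0,0,-1]]
  ]
}}

```text
time_s: 11.7
ee_pos: [0.4621, -0.0345, 0.2982]
orientation: [180.0, 30.0, -175.0]
force: [0.4, -0.8, -3.9]
grip_width: 0.281
gripper_force: 50.0
```

Run:
```python
from h import *
B=np.load("B.npy"); Rg,n=goalR(185); N=np.array([-.0006,.0004,.1545])
print(delta(B+n*.010-Rg.apply(N),Rg)); print(manip.state()["force"],manip.state()["torque"])
s=manip.snapshot("wrist"); u,v=pix(s,B).astype(int)
cv2.imwrite("pics/w5.png",cv2.resize(s["image"][v-60:v+90,u-100:u+100],(800,600),interpolation=cv2.INTER_CUBIC)); print(u,v)
```

```text
(array([ 0. ,  0.7, 31.7]), array([ 0.01,  0.  , -0.01]))
[ 0.40643787 -0.81974979 -3.94466878] [-0.07683333  0.71073165  0.01435286]
329 210
```

View pics/w5.png

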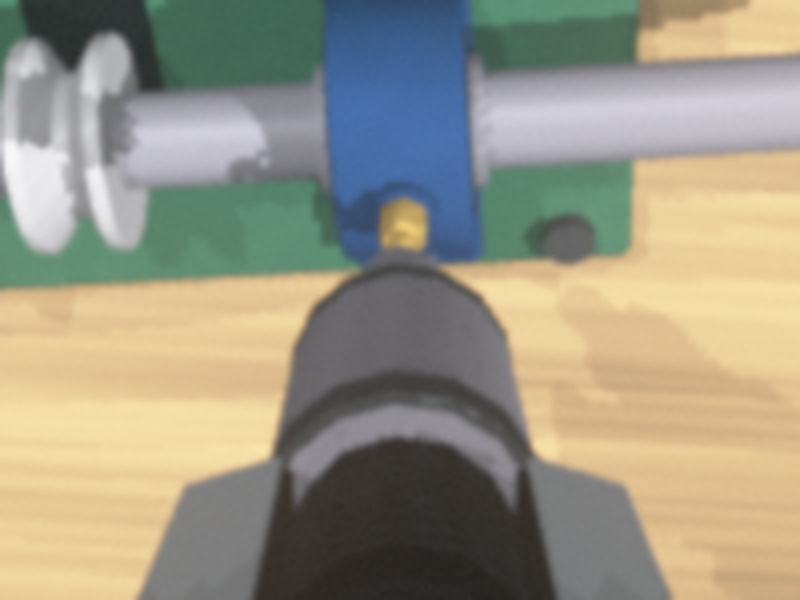

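Request:
{"fn": "arm_command", "kwargs": {
  "deltas": [
    [[0,0.7,12,0,0,0,-1],[0,0,12,0,0,0,-1],[0,0,8,0,0,0,-1],[0,0,4,0,0,0,-1],[0,0,2,0,0,0,-1],[0,0,0,0,0,0,-1],[0,0,0,0,0,0,-1]]
  ]
}}

```text
time_s: 12.62
ee_pos: [0.481, -0.0323, 0.2655]
orientation: [-180.0, 30.0, -175.1]
force: [0.3, 0.5, -4.0]
grip_width: 0.279
gripper_force: 50.0
```

Run:
```python
from h import *
B=np.load("B.npy"); Rg,n=goalR(185); N=np.array([-.0006,.0004,.1545])
p,r=pose(); st=manip.state()
print(delta(B-Rg.apply(N),Rg)); print(r.inv().apply(st["force"]),st["torque"])
s=manip.snapshot("scene"); u,v=pix(s,B).astype(int); print(u,v)
cv2.imwrite("pics/s6.png",cv2.resize(s["image"][v-60:v+30,u-60:u+60],(800,600),interpolation=cv2.INTER_CUBIC))
```

```text
(array([0.1, 0.1, 4. ]), array([-0.03,  0.04, -0.05]))
[1.69417457 0.45989017 3.6819841 ] [-0.0350315   0.75281859  0.00320659]
294 287
```

View pics/s6.png

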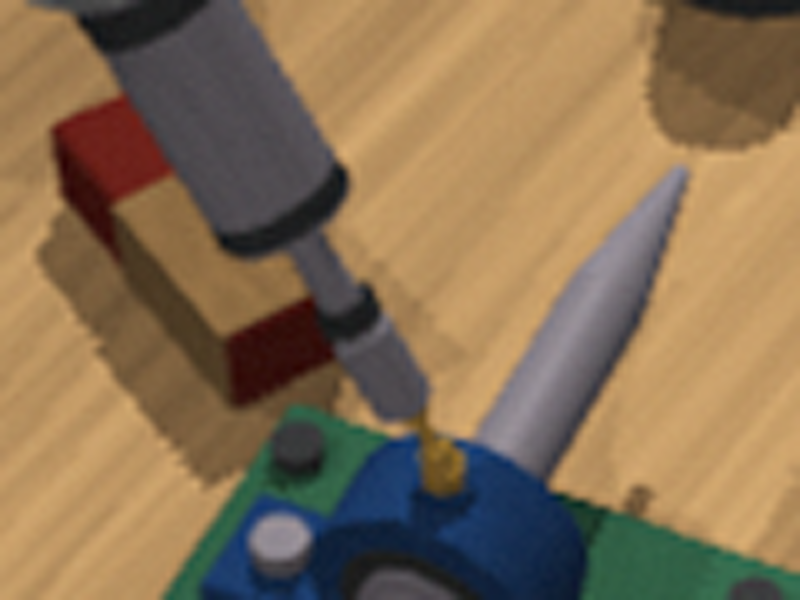

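Request:
{"fn": "arm_command", "kwargs": {
  "deltas": [
    [[0,0,1.5,0,0,0,-1],[0,0,1.5,0,0,0,-1],[0,0,1.5,0,0,0,-1],[0,0,1.5,0,0,0,-1],[0,0,0,0,0,0,-1],[0,0,0,0,0,0,-1]]
  ],
  "force": 60
}}

```text
time_s: 13.42
ee_pos: [0.484, -0.032, 0.2602]
orientation: [-180.0, 30.0, -175.1]
force: [-0.2, -1.1, -1.0]
grip_width: 0.277
gripper_force: 60.0
```

```bash
cat > st.py <<'E'
from h import *
B=np.load("B.npy"); Rg,n=goalR(185); N=np.array([-.0006,.0004,.1545])
p,r=pose(); st=manip.state()
print(delta(B-Rg.apply(N),Rg)); print(r.inv().apply(st["force"]).round(2),r.inv().apply(st["torque"]).round(3))
E
python3 st.py
```

```text
(array([ 0.1,  0.1, -2.2]), array([-0.03,  0.03, -0.05]))
[ 0.76 -1.04  0.66] [0.08  0.236 0.045]
```

Request:
{"fn": "arm_command", "kwargs": {
  "deltas": [
    [[-0.4,-0.5,0,0,0,0,-1],[0,0,1,0,0,0,-1],[0,0,1,0,0,0,-1],[0,0,0,0,0,0,-1],[0,0,0,0,0,0,-1]]
  ]
}}

```text
time_s: 14.05
ee_pos: [0.4852, -0.0323, 0.2577]
orientation: [180.0, 29.9, -175.1]
force: [6.6, 0.4, -9.6]
grip_width: 0.281
gripper_force: 60.0
```

```bash
python3 st.py
```

```text
(array([-0.1,  0.5, -4.9]), array([ 0.  , -0.06, -0.07]))
[-0.92 -0.13 11.64] [-0.162 -0.113 -0.01 ]
```

Request:
{"fn": "arm_command", "kwargs": {
  "deltas": [
    [[-0.4,0,1,0,0,0,-1],[0,0,1,0,0,0,-1],[0,0,0.5,0,0,0,-1],[0,0,0,0,0,0,-1],[0,0,0,0,0,0,-1]]
  ]
}}

```text
time_s: 14.68
ee_pos: [0.4869, -0.0322, 0.2568]
orientation: [180.0, 30.0, -175.1]
force: [-2.7, 0.8, -0.5]
grip_width: 0.283
gripper_force: 60.0
```

```bash
python3 st.py
```

```text
(array([ 0.8,  0.5, -6.6]), array([-0.02,  0.02, -0.05]))
[ 2.53  0.99 -0.9 ] [-0.662  0.76  -0.026]
```

Request:
{"fn": "arm_command", "kwargs": {
  "deltas": [
    [[0,0.3,1,0,0,0,-1],[0,0,1,0,0,0,-1],[0,0,1,0,0,0,-1],[0,0,0,0,0,0,-1],[0,0,0,0,0,0,-1]]
  ]
}}

```text
time_s: 15.3
ee_pos: [0.4885, -0.0319, 0.2548]
orientation: [-180.0, 30.1, -175.0]
force: [-9.0, 1.7, 7.3]
grip_width: 0.279
gripper_force: 60.0
```

```bash
python3 st.py
```

```text
(array([ 1.2,  0.4, -9.1]), array([-0.05,  0.07, -0.03]))
[  3.94   2.49 -10.75] [-0.434  1.226  0.03 ]
```

Request:
{"fn": "arm_command", "kwargs": {
  "deltas": [
    [[0.5,0.2,2,0,0,0,-1],[0,0,2,0,0,0,-1],[0,0,2,0,0,0,-1],[0,0,2,0,0,0,-1],[0,0,2,0,0,0,-1],[0,0,0,0,0,0,-1],[0,0,0,0,0,0,-1]]
  ]
}}

```text
time_s: 16.18
ee_pos: [0.4932, -0.0315, 0.2463]
orientation: [-179.9, 30.1, -175.0]
force: [-9.4, -0.3, 10.1]
grip_width: 0.281
gripper_force: 60.0
```

```bash
python3 st.py
```

```text
(array([  1.1,   0.3, -18.8]), array([-0.07,  0.12, -0.03]))
[  3.06   0.51 -13.5 ] [-0.333  1.25   0.03 ]
```

Request:
{"fn": "arm_command", "kwargs": {
  "deltas": [
    [[0,0,2,0,0,0,-1],[0,0,2,0,0,0,-1],[0,0,1.5,0,0,0,-1],[0,0,0,0,0,0,-1],[0,0,0,0,0,0,-1]]
  ]
}}

```text
time_s: 16.8
ee_pos: [0.4959, -0.0312, 0.2416]
orientation: [-179.9, 30.1, -175.0]
force: [-11.4, 0.6, 12.3]
grip_width: 0.28
gripper_force: 60.0
```

```bash
python3 st.py
python3 - <<'E'
from h import *
B=np.load("B.npy")
s=manip.snapshot("scene"); u,v=pix(s,B).astype(int)
cv2.imwrite("pics/s7.png",cv2.resize(s["image"][v-60:v+30,u-60:u+60],(800,600),interpolation=cv2.INTER_CUBIC))
E
```

```text
(array([  1.1,   0.3, -24.2]), array([-0.07,  0.12, -0.03]))
[  3.6    1.53 -16.36] [-0.294  1.342 -0.004]
```

View pics/s7.png

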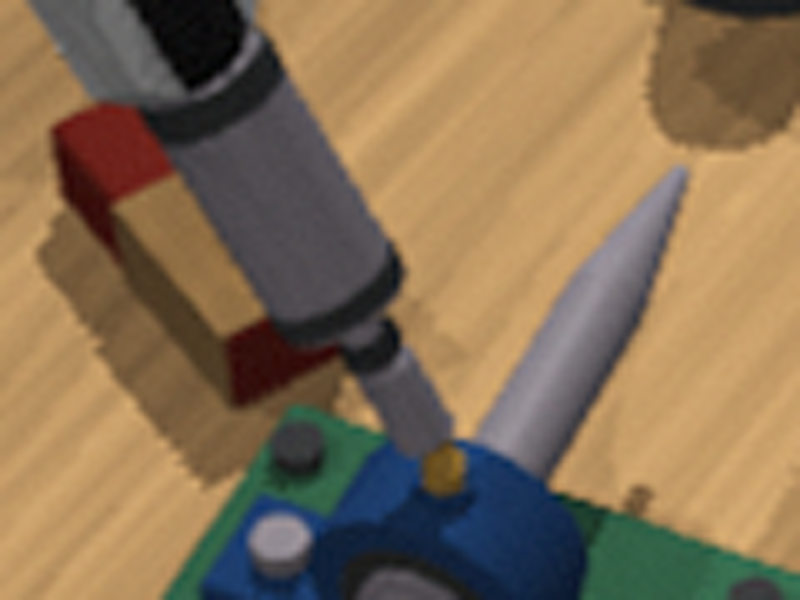

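Request:
{"fn": "arm_command", "kwargs": {
  "deltas": [
    [[0,0,0.8,0,0,0,-1],[0,0,0.7,0,0,0,-1],[0,0,0,0,0,0,-1],[0,0,0,0,0,0,-1]]
  ]
}}

```text
time_s: 17.35
ee_pos: [0.4967, -0.0312, 0.2408]
orientation: [-179.9, 30.2, -175.0]
force: [-15.7, -0.3, 17.4]
grip_width: 0.278
gripper_force: 60.0
```

```bash
python3 st.py
```

```text
(array([  1.4,   0.3, -25.3]), array([-0.08,  0.16, -0.02]))
[  4.79   1.   -22.93] [-0.454  1.68   0.016]
```

Request:
{"fn": "arm_command", "kwargs": {
  "deltas": [
    [[0,0,-0.6,0,0,0,-1],[0,0,0,0,0,0,-1],[0,0,0,0,0,0,-1],[0,0,0,0,0,0,-1]]
  ]
}}

```text
time_s: 17.85
ee_pos: [0.4964, -0.0312, 0.2409]
orientation: [-179.9, 30.1, -175.0]
force: [-12.3, -0.5, 12.1]
grip_width: 0.282
gripper_force: 60.0
```

```bash
python3 st.py
```

```text
(array([  1.1,   0.3, -25.1]), array([-0.07,  0.13, -0.03]))
[  4.55   0.59 -16.58] [-0.283  1.399  0.005]
```

```bash
python3 -c "
from cell import manip
print(manip.close_job())"
```

```text
the job is handed in; nothing more can be done
None
```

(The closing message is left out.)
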